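# Square a coated glass plate on the spotting board

## Task

Take the orange pusher out of the enamel tray and use it to nudge the loose white-coated glass plate across the blue spotting board into the corner of the two steel stops, pressing it gently and steadily for a moment so that it bears on both stops at once with a couple of newtons on each. The glass chips if the pushes on its two edges add up to more than about 7.5 N, and it must be touched with the pusher only and stay flat on the board. Leave the plate touching both stops, squarely, stand the pusher upright back in the tray, and disturb nothing else.

Things in the scene. Friction and masses are not known exactly. Their poses are not given: they have to be found in the camera images.
- board: Blue board, 260 x 190 x 12 mm, fixed to the bench, left or right of the robot, yaw within 0.3 rad. Own axes: x to the far stop, y to the left stop. Origin on its underside: it spans x -110..150, y -95..95 mm; top face 12 mm above the bench. Beyond the far stop is a ledge with two vials.
- corner (a point): The inner corner where the two stops meet, at the board's top face, axes parallel to the board's. The plate (100 mm along x, 80 mm along y) fully home has its origin at x -50, y -40, z 0 mm of this frame, its long side along x.
- stop_far: Steel stop, 12 mm thick (x), 190 mm long (y), rising 10 mm above the board's top. Its inner (-x) face is at corner x = 0. Origin: centre of its underside, on the board's top. Rigid and fixed.
- stop_left: Steel stop, 206 mm long (x), 14 mm thick (y), rising 10 mm above the board's top. Its inner (-y) face is at corner y = 0. Origin: centre of its underside, on the board's top. Rigid and fixed.
- plate: Loose greenish glass plate with white top, 100 (x) x 80 (y) x 6 mm, 80 to 170 g, flat on the board, its centre 20 to 45 mm short of home in both directions, turned up to 0.25 rad. Origin: centre of its underside. Its free corner, away from both stops, is at x -50, y -40 mm. It is slippery (friction coefficient about 0.2 on everything); plate, stops and pusher are rigid.
- pusher: Orange pusher, upright in the tray. Its foot, 14 mm tall, is a V of two 12 mm thick wings; the inside notch is square, opens to +x, its faces run 38 mm out at 45 degrees either side of +x. Black handle 18 x 18 mm, sides along x and y, 12 to 62 mm above the underside. Origin: underside, on the handle's axis; foot spans x -9..35, y -35..35 mm. At yaw = plate yaw + 45 deg the V fits the free corner.
- pusher_grip (a point): Point on the handle's axis 45 mm above the foot's underside: put the TCP here, pointing down, to grip the handle across its 18 mm.
- pusher_notch (a point): Inside vertex of the pusher's notch, at the underside of the foot, 8 mm ahead (+x) of the handle's axis.
- tray: White enamel tray with a blue rim, fixed on the other side from the board, yaw within 0.2 rad, 230 (x) x 170 (y) mm, 4 mm floor and walls, rim 18 mm high. Origin: centre of its underside; inner floor at z 4 mm. The pusher stands in its nearer half (-x), a clear dish in the farther half (+x).
- vial0: Bystander: small amber vial with a red cap, 22 across, 45 tall, standing on the board's ledge beyond the far stop. Origin: centre of its underside.
- vial1: Bystander: the same with a blue cap. Origin: centre of its underside.
- dish: Bystander: clear round dish, 84 across, 15 tall, standing in the tray beside the pusher. Origin: centre of its underside.
- reagent: Bystander: amber reagent bottle, 60 across, 140 tall, at the right. Origin: centre of its underside.
- jar: Bystander: white jar with blue cap, 64 across, 90 tall, at the left. Origin: centre of its underside.

How it is judged:
On the way, in this order (a step that is already met when the one before it is completed fails the run):
1. the pusher has been taken up out of the tray (z of pusher in the frame of tray above 0.03 m), for 0.1 s.
2. the pusher presses the plate so that it bears on both stops at once, at least 1.5 N on each, for 0.5 s (contact force between plate and stop_far above 1.5 N and contact force between plate and stop_left above 1.5 N and contact force between pusher and plate above 1.5 N), for 0.5 s.
At the end, for the whole second after the job is handed in: The plate lies flat on the board within 1.5 mm of home against each stop and within 0.02 rad of square; the pusher stands upright (within 0.1 rad) on the tray's floor; both at rest (x of plate in the frame of corner between -0.0515 and -0.0485 m and y of plate in the frame of corner between -0.0415 and -0.0385 m and z of plate in the frame of corner below 0.003 m and angle between the x axis of plate and the x axis of board, either way round below 0.02 rad and x of pusher in the frame of tray between -0.105 and 0.105 m and y of pusher in the frame of tray between -0.075 and 0.075 m and z of pusher in the frame of tray below 0.009 m and angle between pusher's own z axis and vertical below 0.1 rad and linear speed of plate below 0.01 m/s and linear speed of pusher below 0.02 m/s); the robot touches nothing.
It fails at once if the pusher presses the plate with more than 7.5 N, its pushes on the two edges added together (contact force between pusher and plate above 7.5 N).
It fails at once if the fingers or the arm touch the plate (contact force between any of the fingers, the arm and plate above 0.3 N).
It fails at once if the plate is lifted or tipped (z of plate in the frame of corner above 0.006 m or angle between plate's own z axis and vertical above 0.1 rad).
It fails at once if a bystander is disturbed (moved more than 20 mm or tipped) (distance of any of vial0, vial1, dish, reagent, jar from where it was at the start of the episode above 0.02 m or angle between any of vial0, vial1, dish, reagent, jar's own z axis and vertical above 0.3 rad).
It also fails if it takes over 72 s, if anything falls off the work surface, if the arm or the gripper's body presses on something with over 40 N, if the wrist force passes 120 N, or if a joint passes its speed limit or range.

## Robot

A 7-joint arm with a two-finger parallel gripper is mounted at the origin on the work surface. World frame = base frame: x ahead of the robot, y to its left, z up, the work surface at z = 0. Lengths are in m, angles in rad, forces in N, time in s.
With the tool pointing down it reaches from about 0.425 to 1.025 m from the base axis. Payload 3.6 kg.
Tool frame: the origin (TCP) lies between the finger pads, 19 mm behind the fingertips; this is the grasp point; z points along the fingers, y is the line along which they close (so a half turn about z gives the same grasp; the last joint's range is limited). The gripper opens to 85 mm and grips with 20 to 120 N. Pads are 22 mm wide; open, the fingers measure 114 mm over their backs; the gripper's body (76 mm by 85 mm) begins 54 mm behind the grasp point. The pads swing forward as they close: fully open they stand 13 mm farther back than shut.
Start: joints at [-1.321, 0.591, 0.048, 1.609, -0.033, 0.943, -0.034], TCP at [0.244, 0.683, 0.25] pointing down, gripper open.
Joint ranges: [-2.69, 2.69], [-0.47, 2.24], [-1.27, 1.36], [0.19, 2.51], [-1.53, 4.68], [0.08, 2.07], [-3.09, 3.09]. Speed limits (rad/s): [2.57, 2.57, 3.14, 3.14, 3.14, 3.14, 3.14].

## Interface

Orientations are given as a unit quaternion [x, y, z, w].
In Python, from rig import ctrl gives the robot as it stands.
- The arm moves only by the shell command python3 -m handwheel 'ROWS' [OPENING] [FORCE]. ROWS is JSON, a list that holds one entry, the list of rows, each a list of 4 numbers: the shift along the tool's x, y, z in cm, then the turn about the tool's z in rad. A call has 1 to 20 rows; each row is the pose to reach, as a shift and turn from the pose commanded when the call began, along the tool's axes at that moment; what a row does not reach only later rows make up. A row lasts 1/8 s, in which the tool goes at most 62.5 mm and 10.7 degrees, less where a joint would pass 70% of its speed; a pose out of reach is approached as far as the arm can. A call with a gripper value outside its range is refused whole. OPENING is the gripper command: -1 is fully open, 1 is shut, values between are in proportion, set as the call begins (- or left out, the last holds). The fingers move at their own pace and stop on an object; FORCE is the grip in N (left out, the last holds). Time passes only in rows, so rows that repeat a pose let the fingers close. It gives the time, the measured TCP pose, the force, the opening and the grip force at its end, in the units of the state.
- ctrl.observe(): the state, without advancing time (a new reading comes with each control period).
- ctrl.camera(name): name is "scene" or "top" or "wrist"; returns a dict with "pixels" (420x560x3 uint8, red, green, blue), "z_map" (420x560 float32, m along the optical axis (not along the pixel's ray), 0 where there is no reading), "intrinsics" (3x3 intrinsics, pixels), "pose" (4x4, takes a point from camera to world coordinates); the wrist camera has in their place "mount" (4x4, takes a point from camera to tool coordinates, whose origin is the TCP and whose axes are the flange's). Camera axes: x right, y up, looking along -z (the intrinsics and any distortion apply to the point x, -y, -z); pixel columns grow to the right and rows downward; lengths in m; the calibration is good to about 2 mm. A picture is of the moment at which its call begins: read the wrist's pose just before it.
- ctrl.hand_in(): hands the job in; it is judged then, once.
Trained networks look in a picture, given as the dict that the camera call returned (one of the last four; its "shot" number tells which), for a name from the list of things; names that differ only in an ending like _2 or _b are one class to them, and where a whole thing is asked for, a point or a joint stands for the part that bears it (a point fixed in the world has none). Each returns a list of dicts, best first, with "score" (0 to 1); they miss things now and then, are a little off and sometimes report something else, mostly with a low value. They report only what shows in the picture. A call takes as long as a camera call.
- ctrl.look_for(name, picture): "point" ([row, column] as shares, 0 to 1, of the picture: columns of its width, rows of its height, amid what is visible of it).
The state is a dict: "time_s": time; "q": joint angles; "dq": joint speeds; "joint_torque": joint torques, N m; "tcp_pos": TCP position; "tool_rot": TCP orientation; "wrist_force": force on the tool from outside, world axes, zero at the start; "ft_torque": the same for the moment, N m; "gripper_width": finger opening in m; "gripper_force": force on a finger pad.
Only numpy, scipy, OpenCV 4.12 (cv2) and the standard library are available. Lean on these libraries where they do the work, as an engineer would, in place of code of your own. Each camera call takes 0.05 s, during which the arm holds its last target. There are 200 camera calls.

## Working session

There is one attempt and no reset: what is moved stays moved. The work goes in short steps, Python scripts to look and compute and a shell command to move; the robot and the scene stay as the last step left them, time stands still between calls to the robot, and variables do not carry over. Pictures are saved under pics/ and viewed, at most 10 in all, crops included, and the job is handed in when it is done.

```bash
ls; mkdir -p pics
python3 - <<'E'
from rig import ctrl
import cv2,numpy as np
s=ctrl.observe();print({k:np.round(v,3).tolist() for k,v in s.items()})
a=ctrl.camera("top");b=ctrl.camera("scene")
for n,p in (("top",a),("scene",b)):
    cv2.imwrite(f"pics/{n}0.png",p["pixels"][:,:,::-1])
    np.savez(f"{n}0.npz",**{k:v for k,v in p.items() if k in("pixels","z_map","intrinsics","pose")})
    print(n,[k for k in p],np.round(p["intrinsics"],1).tolist(),np.round(p["pose"],3).tolist())
E
```

```text
pics
{'time_s': 0.0, 'q': [-1.322, 0.592, 0.048, 1.61, -0.033, 0.943, -0.034], 'dq': [-0.0, 0.002, -0.001, -0.001, 0.002, 0.0, 0.0], 'joint_torque': [0.0, -54.869, 1.547, -19.812, 0.009, 0.009, -0.0], 'tcp_pos': [0.243, 0.682, 0.249], 'tool_rot': [0.17, 0.985, -0.001, -0.0], 'wrist_force': [-0.102, 0.365, 0.887], 'ft_torque': [0.029, -0.056, -0.013], 'gripper_force': 0.0, 'gripper_width': 0.085}
top ['pixels', 'z_map', 'intrinsics', 'pose', 'shot'] [[435.0, 0.0, 290.8], [0.0, 435.0, 210.7], [0.0, 0.0, 1.0]] [[-0.017, 0.988, -0.152, 0.439], [-1.0, -0.015, 0.013, 0.007], [0.011, 0.152, 0.988, 1.199], [0.0, 0.0, 0.0, 1.0]]
scene ['pixels', 'z_map', 'intrinsics', 'pose', 'shot'] [[408.2, 0.0, 287.0], [0.0, 408.2, 210.4], [0.0, 0.0, 1.0]] [[-0.364, -0.566, 0.74, 1.291], [0.931, -0.231, 0.281, 0.281], [0.012, 0.791, 0.612, 0.608], [0.0, 0.0, 0.0, 1.0]]
```

View pics/top0.png

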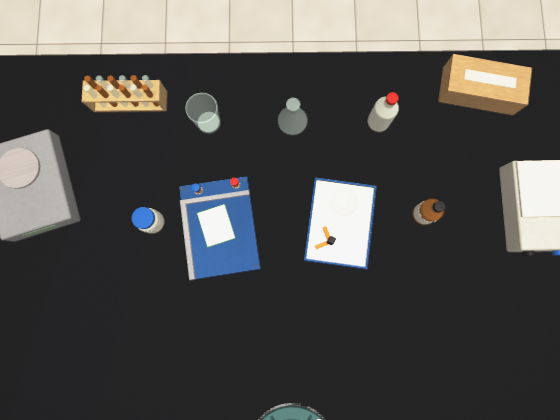

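View pics/scene0.png

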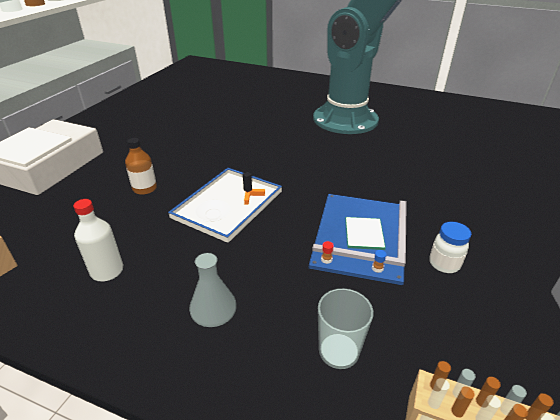

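Top view: the board is on the left (cols 180-260), with its stops along the top and left edges, and the plate is near (216,225). The pusher handle is at (331,240) in the tray on the right, with the V opening to the upper left. The scene view agrees.

```bash
cat > h.py <<'E'
import numpy as np,cv2
def load(n): return dict(np.load(n))
def world(p,T=None):
    K=p["intrinsics"];T=p["pose"] if T is None else T;z=p["z_map"]
    v,u=np.mgrid[:z.shape[0],:z.shape[1]]
    c=np.stack([(u-K[0,2])/K[0,0]*z,-(v-K[1,2])/K[1,1]*z,-z],-1)
    return c@T[:3,:3].T+T[:3,3]
def masks(p):
    r,g,b=[p["pixels"][...,i].astype(int) for i in range(3)]
    return dict(orange=(r>180)&(g>70)&(g<190)&(b<80),blue=(b>80)&(r<60)&(b>g+30),white=(r>225)&(g>225)&(b>225),
      grey=(abs(r-g)<25)&(abs(g-b)<30)&(r>110)&(r<215),black=(r<50)&(g<50)&(b<50))
def rect(P):
    c,s,a=cv2.minAreaRect((P[:,:2]*1000).astype(np.float32)); return np.round(c,1),np.round(s,1),round(a,2)
E
python3 - <<'E'
from h import *
for n in("top","scene"):
    p=load(n+"0.npz");W=world(p);m=masks(p);z=W[...,2];ok=p["z_map"]>0
    reg=lambda x0,x1,y0,y1:(W[...,0]>x0)&(W[...,0]<x1)&(W[...,1]>y0)&(W[...,1]<y1)&ok
    Bd=reg(.2,.65,.05,.35);T=reg(.2,.65,-.3,0)
    for k,q in(("blue board",m["blue"]&Bd&(z<.03)),("plate",m["white"]&Bd&(z<.03)),("grey",m["grey"]&Bd),("orange",m["orange"]&T),("tray",(m["white"]|m["blue"])&T),("blk",m["black"]&T&(z>.03))):
        if k in("plate","orange","blk"):
            l,lab,st,_=cv2.connectedComponentsWithStats(q.astype(np.uint8)); 
            if l>1:q=lab==1+st[1:,4].argmax()
        P=W[q]
        if len(P)>4:print(n,k,len(P),rect(P),"z",np.round(np.percentile(P[:,2],[5,50,95])*1000,1),"mean",np.round(P.mean(0)*1000,1))
E
```

```text
top blue board 95 (array([510.3, 126.3]), array([120.5, 250.4]), 55.21) z [-3.1  7.3 14.8] mean [525.4 116.9   6.4]
top plate 959 (array([583.8, 197.7]), array([95.2, 75.6]), 17.74) z [15.  18.7 22.4] mean [583.4 197.7  18.8]
top grey 550 (array([568.2, 238. ]), array([200.5, 180.5]), 30.9) z [11.5 21.8 55.8] mean [553.3 282.3  24.2]
top tray 3537 (array([ 567.3, -141.9]), array([177. , 193.5]), 81.29) z [ 0.6  5.  16.5] mean [ 563.8 -144.3    5.9]
top blk 8 (array([ 527.9, -107.9]), array([12.4,  0.6]), 66.73) z [42.  53.2 66.6] mean [ 527.6 -108.5   54.2]
scene blue board 278 (array([545.1, 185.6]), array([226.3, 192.5]), 8.11) z [10.4 12.3 14.2] mean [582.  181.6  12.1]
scene plate 959 (array([583. , 197.3]), array([97.6, 76.7]), 17.42) z [16.9 18.6 20.2] mean [585.6 198.1  18.6]
scene grey 265 (array([545.8, 221.8]), array([246.6, 179.9]), 25.55) z [-0.4 22.2 59.5] mean [575.5 305.8  24.2]
scene orange 149 (array([544.4, -95.5]), array([27. , 65.3]), 65.99) z [ 6.3 16.5 19.9] mean [541.8 -93.3  14.7]
scene tray 2283 (array([ 551.4, -139.4]), array([178.4, 213.7]), 83.62) z [ 2.8  5.1 18.7] mean [ 572.1 -147.2    7.4]
scene blk 98 (array([ 541.8, -110. ]), array([13. , 19.6]), 22.52) z [31.4 49.3 64.8] mean [ 542.2 -110.1   48.9]
```

```bash
cat >> h.py <<'E'
from scipy.spatial.transform import Rotation as R
def to_rows(s,target,yaw=None):
    r=R.from_quat(s["tool_rot"]);d=r.inv().apply(np.array(target)-s["tcp_pos"])*100
    x=r.apply([1,0,0]);y=np.arctan2(x[1],x[0]);t=0
    if yaw is not None: t=-(((yaw-y)+np.pi)%(2*np.pi)-np.pi)
    return np.round(d,2),"turn",round(t,3),"yaw_x now",round(y,3)
def wristT(s,p):
    T=np.eye(4);T[:3,:3]=R.from_quat(s["tool_rot"]).as_matrix();T[:3,3]=s["tcp_pos"];return T@p["mount"]
def snap(name):
    from rig import ctrl
    s=ctrl.observe();p=ctrl.camera("wrist");p["pose"]=wristT(s,p)
    cv2.imwrite(f"pics/{name}.png",p["pixels"][:,:,::-1])
    np.savez(name+".npz",**{k:p[k] for k in("pixels","z_map","intrinsics","pose","mount")});return s,p
E
python3 - <<'E'
from h import *
from rig import ctrl
s=ctrl.observe();p=ctrl.camera("wrist");print(np.round(p["mount"],3).tolist(),p["intrinsics"].round().tolist())
print(to_rows(s,[.5,.2,.3],np.pi),to_rows(s,[.53,-.11,.25],np.pi))
E
```

```text
[[0.0, 0.964, 0.268, 0.067], [1.0, -0.0, 0.0, -0.001], [0.0, 0.268, -0.964, -0.124], [0.0, 0.0, 0.0, 1.0]] [[321.0, 0.0, 282.0], [0.0, 321.0, 213.0], [0.0, 0.0, 1.0]]
(array([-40.37, -36.8 ,  -5.02]), 'turn', np.float64(-0.343), 'yaw_x now', np.float64(2.799)) (array([-5.361e+01, -6.498e+01,  3.000e-02]), 'turn', np.float64(-0.343), 'yaw_x now', np.float64(2.799))
```

```bash
python3 -m handwheel '[[[-42,-36,-5,-0.34],[-42,-36,-5,-0.34],[-42,-36,-5,-0.34],[-42,-36,-5,-0.34],[-42,-36,-5,-0.34],[-42,-36,-5,-0.34],[-42,-36,-5,-0.34],[-42,-36,-5,-0.34],[-42,-36,-5,-0.34],[-42,-36,-5,-0.34],[-42,-36,-5,-0.34],[-42,-36,-5,-0.34],[-42,-36,-5,-0.34]]]' -1 40
python3 - <<'E'
from h import *
s,p=snap("w1");print(s["time_s"],s["tcp_pos"],s["dq"],s["wrist_force"])
E
```

```text
time_s: 1.78
tcp_pos: [0.5175, 0.2041, 0.2998]
tool_rot: [-0.0, 1.0, 0.0, -0.0]
wrist_force: [0.3, 0.8, -0.0]
gripper_width: 0.0855
gripper_force: 0.0
1.775 [0.51745066 0.20411556 0.29983078] [ 0.00350969 -0.00088968  0.00802816 -0.00042306  0.00306966 -0.00157145
  0.0025294 ] [ 0.26864635  0.81167444 -0.02686988]
```

View pics/w1.png

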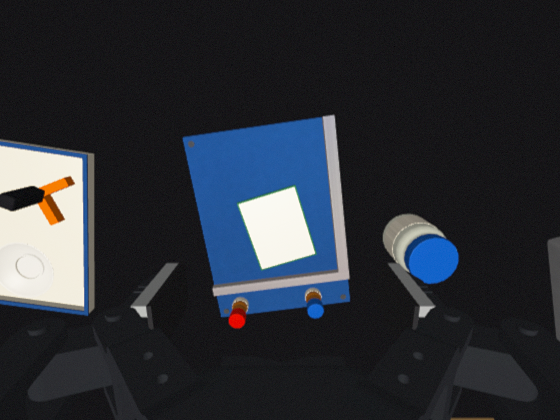

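View w1 shows the whole scene. The plate centre is at (277,228), the far stop runs along the bottom edge (row ~285), the left stop along the right edge (col ~335), and the pusher is at (40,195).

```bash
cat > m.py <<'E'
from h import *
def big(q):
    l,lab,st,_=cv2.connectedComponentsWithStats(q.astype(np.uint8));return lab==1+st[1:,4].argmax()
def analyse(p):
    W=world(p);px=p["pixels"].astype(int);r,g,b=px[...,0],px[...,1],px[...,2];ok=p["z_map"]>0
    bd=(abs(W[...,0]-.58)<.2)&(W[...,1]>.04)&(W[...,1]<.33)&ok&(W[...,2]<.035)
    def onplane(q,z0):  # pixel rays cut with plane z0
        v,u=np.nonzero(q);K=p["intrinsics"];T=p["pose"]
        d=np.stack([(u-K[0,2])/K[0,0],-(v-K[1,2])/K[1,1],-np.ones(len(u))],-1)@T[:3,:3].T
        return T[:3,3]+d*((z0-T[2,3])/d[:,2])[:,None]
    out={}
    q=big(bd&(r>200)&(g>200)&(b>190));out["plate"]=(rect(onplane(q,.018)),W[q][:,2].mean())
    st=bd&(abs(r-b)<35)&(r>100)&(W[...,2]>.016);st&=~cv2.dilate(q.astype(np.uint8),np.ones((5,5))).astype(bool);st=big(st)
    out["stops"]=(st.sum(),np.percentile(W[st][:,2],[10,50,90]).round(4))
    bl=bd&(b>90)&(r<70);out["blue"]=(rect(onplane(bl|st|q,.012)),)
    return out,onplane,W,(q,st,bl)
E
python3 - <<'E'
from m import *
p=load("w1.npz");o,onp,W,(q,st,bl)=analyse(p)
for k in o:print(k,o[k])
yaw=.13
P=onp(st,.022)
# separate stops: rotate into board frame, iterate on yaw
for it in range(4):
    Rm=np.array([[np.cos(yaw),np.sin(yaw)],[-np.sin(yaw),np.cos(yaw)]])
    B=P[:,:2]@Rm.T
    x1,y1=np.percentile(B,99.5,0)
    L=B[(B[:,1]>y1-.018)&(B[:,0]<x1-.04)];F=B[(B[:,0]>x1-.03)&(B[:,1]<y1-.03)]
    # inner edge = min over bins
    def edge(A,i,j,fn):
        bins=np.round(A[:,i]/.004).astype(int);xs=[];ys=[]
        for k in np.unique(bins):
            a=A[bins==k]
            if len(a)>3: xs.append(k*.004);ys.append(fn(a[:,j]))
        return np.polyfit(xs,ys,1),np.std(np.array(ys)-np.polyval(np.polyfit(xs,ys,1),xs))
    li,lo=edge(L,0,1,np.min),edge(L,0,1,np.max);fi,fo=edge(F,1,0,np.min),edge(F,1,0,np.max)
    print(round(yaw,4),"L in/out",li,lo,"F in/out",fi,fo)
    yaw+=(lo[0][0]+li[0][0]-fo[0][0]-fi[0][0])/4
px=p["pixels"].astype(int);r,g,b=px[...,0],px[...,1],px[...,2]
og=(r>180)&(g>60)&(g<190)&(b<90);print("orange",og.sum(),rect(W[og]),W[og].mean(0),np.percentile(W[og][:,2],[5,50,95]))
E
```

```text
plate ((array([584.5, 195.7]), array([96.4, 76. ]), 17.65), np.float64(0.018589031851034332))
stops (np.int64(3004), array([0.021 , 0.0222, 0.0232]))
blue ((array([591. , 188.9]), array([280.9, 194.7]), 7.87),)
0.13 L in/out (array([0.00912681, 0.18666456]), np.float64(0.00033589727403100084)) (array([0.00751476, 0.20139327]), np.float64(0.00032446319056695326)) F in/out (array([-0.01138311,  0.6767626 ]), np.float64(0.0007589508043122626)) (array([-0.00827464,  0.68900681]), np.float64(0.000354020636370064))
0.1391 L in/out (array([-0.00141422,  0.18749376]), np.float64(0.00033170951802062815)) (array([-0.00174092,  0.20152195]), np.float64(0.00031142950350945207)) F in/out (array([-1.27918012e-04,  6.76398658e-01]), np.float64(0.0003466249145858255)) (array([0.00159313, 0.68886695]), np.float64(0.00038962259075669834))
0.1379 L in/out (array([-1.26510591e-04,  1.87417478e-01]), np.float64(0.0003358063484695073)) (array([-8.85878961e-05,  2.01250722e-01]), np.float64(0.000307865358878261)) F in/out (array([-4.86576703e-04,  6.76334002e-01]), np.float64(0.0003577956219902599)) (array([-1.68787100e-04,  6.88884202e-01]), np.float64(0.0004014646441987538))
0.138 L in/out (array([-0.00023625,  0.18741719]), np.float64(0.00033576356598835627)) (array([-1.98502723e-04,  2.01250725e-01]), np.float64(0.00030781214766489596)) F in/out (array([-4.59404948e-04,  6.76346183e-01]), np.float64(0.0003630354678935215)) (array([-1.75232854e-05,  6.88885178e-01]), np.float64(0.0003972321184377118))
orange 437 (array([492.4,  39.3]), array([ 48. , 334.1]), 22.68) [ 0.54293559 -0.09620204  0.01933968] [0.01710392 0.01836986 0.01964195]
```

```bash
python3 -m handwheel '[[[-1.2,-31.4,10,0.32],[-1.2,-31.4,10,0.32],[-1.2,-31.4,10,0.32],[-1.2,-31.4,10,0.32],[-1.2,-31.4,10,0.32],[-1.2,-31.4,10,0.32],[-1.2,-31.4,10,0.32],[-1.2,-31.4,10,0.32],[-1.2,-31.4,10,0.32]]]' -1 60
python3 - <<'E'
from h import *
s,p=snap("w2");print(s["tcp_pos"],s["tool_rot"],abs(s["dq"]).max())
W=world(p);px=p["pixels"].astype(int);r,g,b=px[...,0],px[...,1],px[...,2]
near=(abs(W[...,0]-.53)<.1)&(abs(W[...,1]+.11)<.1)
og=near&(r>180)&(g>60)&(g<190)&(b<90);top=og&(W[...,2]>.0155);P=W[top];print(len(P),P.mean(0),np.percentile(W[og][:,2],[5,50,95]))
bk=near&(r<70)&(g<70)&(b<70);z=W[bk][:,2];zt=np.percentile(z,97);bt=bk&(W[...,2]>zt-.004);print("handle top",zt,bt.sum(),rect(W[bt]))
np.save("P.npy",P)
E
```

```text
time_s: 2.95
tcp_pos: [0.53, -0.109, 0.2005]
tool_rot: [0.159, 0.987, 0.001, 0.0]
wrist_force: [-0.5, -0.2, 0.4]
gripper_width: 0.0853
gripper_force: 0.0
[ 0.53001489 -0.10895188  0.20050155] [1.58705621e-01 9.87325708e-01 5.42556345e-04 4.20794950e-04] 0.007495084002815084
693 [ 0.54100343 -0.09576931  0.02213924] [0.01687912 0.01820345 0.01943078]
handle top 0.2801399844226114 4691 (array([491.5, -97.7]), array([55.2, 53.9]), 71.52)
```

View pics/w2.png

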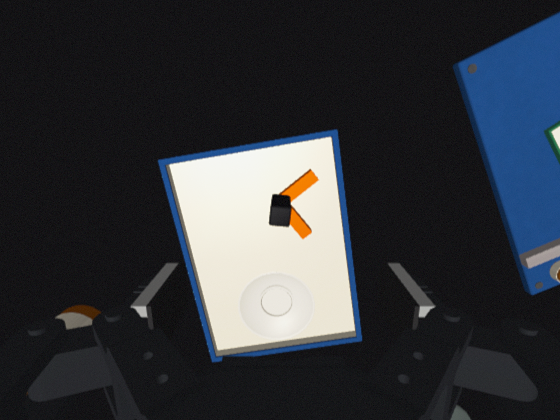

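View w2 shows the handle at about (281,208). The wings run to (316,174) and (308,235), so the notch opens to the image right. The dish at (275,303) is clear.

```bash
cat > pf.py <<'E'
from h import *
from scipy.optimize import minimize
from scipy.spatial import cKDTree
c=np.sqrt(.5);A=np.mgrid[0:.0381:.001,0:.0121:.001].reshape(2,-1).T
w1=np.c_[.008+c*A[:,0]-c*A[:,1],c*A[:,0]+c*A[:,1]];T=np.r_[w1,w1*[1,-1]]
def fitV(p,x0,y0,yaw0,zt):
    W=world(p);px=p["pixels"].astype(int);r,g,b=px[...,0],px[...,1],px[...,2]
    og=(abs(W[...,0]-x0)<.07)&(abs(W[...,1]-y0)<.07)&(r>150)&(g>50)&(g<190)&(b<90)&(abs(W[...,2]-zt)<.004)
    K=p["intrinsics"];Tw=p["pose"];v,u=np.nonzero(og)
    d=np.stack([(u-K[0,2])/K[0,0],-(v-K[1,2])/K[1,1],-np.ones(len(u))],-1)@Tw[:3,:3].T
    P=(Tw[:3,3]+d*((zt-Tw[2,3])/d[:,2])[:,None])[:,:2];kt=cKDTree(P)
    def place(q): 
        C,S=np.cos(q[2]),np.sin(q[2]);return T@np.array([[C,S],[-S,C]])+q[:2]
    def cost(q):
        X=place(q);a=cKDTree(X).query(P)[0]
        h=np.c_[X,np.full(len(X),zt)]-Tw[:3,3];h=h@Tw[:3,:3]
        uu=np.clip((K[0,0]*h[:,0]/-h[:,2]+K[0,2]).round().astype(int),0,559);vv=np.clip((-K[1,1]*h[:,1]/-h[:,2]+K[1,2]).round().astype(int),0,419)
        vis=W[vv,uu,2]<zt+.006
        bk=kt.query(X[vis])[0]
        return (a**2).mean()*1e6+(np.minimum(bk,.01)**2).mean()*1e6
    best=min((minimize(cost,[x0,y0,yaw0+d],method="Nelder-Mead",options=dict(initial_simplex=[[x0,y0,yaw0+d],[x0+.005,y0,yaw0+d],[x0,y0+.005,yaw0+d],[x0,y0,yaw0+d+.1]])) for d in(-.15,0,.15)),key=lambda r:r.fun)
    return best.x,best.fun,len(P)
E
python3 - <<'E'
from pf import *
p=load("w2.npz");q,f,n=fitV(p,.535,-.11,1.2,.018);print(q.round(4),f,n)
q1,f,n=fitV(load("w1.npz"),.535,-.11,1.2,.018);print(q1.round(4),f,n)
W=world(p);px=p["pixels"].max(-1);z=W[...,2]
bt=(px<75)&(z>.058)&(z<.075)&(abs(W[...,0]-.53)<.05);print("handle top",bt.sum(),rect(W[bt]),np.percentile(z[bt],[10,50,90]))
from rig import ctrl
s=ctrl.observe();x,y,a=q
print(to_rows(s,[x,y,.049],a+np.pi/2))
E
```

```text
[ 0.5359 -0.1148  1.1495] 0.42825139061473955 703
[ 0.5361 -0.1137  1.1358] 0.756767482037022 461
handle top 414 (array([ 535.6, -114.5]), array([16.6, 16.6]), 65.61) [0.0642092  0.06596639 0.066977  ]
(array([-0.73, -0.35, 15.15]), 'turn', np.float64(0.102), 'yaw_x now', np.float64(2.822))
```

```bash
python3 -m handwheel '[[[-0.75,-0.35,4,0.1],[-0.75,-0.35,10,0.1],[-0.75,-0.35,15.1,0.1],[-0.75,-0.35,15.1,0.1],[-0.75,-0.35,15.1,0.1],[-0.75,-0.35,15.1,0.1]]]' -1 60
python3 -m handwheel '[[[0,0,0,0],[0,0,0,0],[0,0,0,0],[0,0,0,0],[0,0,0,0],[0,0,0,0],[0,0,0,0],[0,0,0,0]]]' 1 80
```

```text
time_s: 3.75
tcp_pos: [0.5372, -0.1173, 0.0515]
tool_rot: [0.21, 0.978, 0.0, 0.002]
wrist_force: [0.2, 0.1, -0.6]
gripper_width: 0.0856
gripper_force: 0.0
time_s: 4.75
tcp_pos: [0.5356, -0.1172, 0.0493]
tool_rot: [0.21, 0.978, 0.0, 0.0]
wrist_force: [-0.1, 0.1, 4.4]
gripper_width: 0.0168
gripper_force: 77.9
```

```bash
python3 -m handwheel '[[[0,0,-5,0],[0,0,-11,0],[0,0,-11,0]]]'
python3 - <<'E'
from h import *
from rig import ctrl
s=ctrl.observe();print(to_rows(s,[.534,.113,.13],1.093+np.pi/2))
E
```

```text
time_s: 5.12
tcp_pos: [0.5383, -0.1179, 0.1627]
tool_rot: [0.21, 0.978, 0.0, 0.004]
wrist_force: [-0.2, -1.0, -0.4]
gripper_width: 0.0168
gripper_force: 78.1
(array([ 9.9 , 20.87,  3.23]), 'turn', np.float64(0.055), 'yaw_x now', np.float64(2.719))
```

```bash
python3 -m handwheel '[[[9.8,20.9,3,0.055],[9.8,20.9,3,0.055],[9.8,20.9,3,0.055],[9.8,20.9,3,0.055],[9.8,20.9,3,0.055],[9.8,20.9,3,0.055],[9.8,20.9,3,0.055],[9.8,20.9,3,0.055],[9.8,20.9,3,0.055]]]'
python3 - <<'E'
from pf import *
from m import *
s,p=snap("w3");print(s["tcp_pos"],s["tool_rot"],s["wrist_force"])
o,onp,W,_=analyse(p);print(o["plate"])
q,f,n=fitV(p,s["tcp_pos"][0],s["tcp_pos"][1],1.093,s["tcp_pos"][2]-.031);print(q.round(4),f,n,to_rows(s,[.534,.113,.0585]))
E
```

```text
time_s: 6.25
tcp_pos: [0.5319, 0.1127, 0.1292]
tool_rot: [0.237, 0.971, -0.0, 0.0]
wrist_force: [0.3, 0.4, -1.5]
gripper_width: 0.0173
gripper_force: 78.3
[0.5319471  0.11271954 0.12916084] [ 2.37441111e-01  9.71401921e-01 -3.97521417e-05  1.59398202e-04] [ 0.27465062  0.41633984 -1.48872187]
((array([584.5, 196.1]), array([96.1, 75.5]), 17.62), np.float64(0.01851152833566922))
[0.531  0.112  1.0958] 0.2626261296170127 1561 (array([-0.17,  0.12,  7.07]), 'turn', 0, 'yaw_x now', np.float64(2.662))
```

View pics/w3.png

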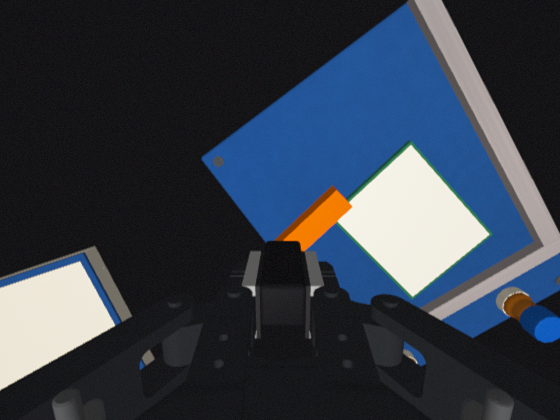

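Plate position is confirmed, and the pusher hangs upright at the expected spot in the grip: its wing at (320,215), the plate's corners at (411,143), (490,235), (413,297) and (337,218).

```bash
python3 -m handwheel '[[[-0.15,0,3,0],[-0.15,0,5.5,0],[-0.15,0,7,0],[-0.15,0,7,0],[-0.15,0.5,7,0],[-0.15,1,7,0],[-0.15,1.5,7,0],[-0.15,1.5,7,0],[-0.15,1.5,7,0]]]'
python3 - <<'E'
from pf import *
from m import *
s,p=snap("w4");print(s["tcp_pos"],s["tool_rot"],s["wrist_force"])
o,onp,W,_=analyse(p);print(o["plate"])
q,f,n=fitV(p,s["tcp_pos"][0],s["tcp_pos"][1],1.093,s["tcp_pos"][2]-.031);print(q.round(4),f,n,to_rows(s,[.5453,.1353,.059],1.093+np.pi/2),to_rows(s,[.5515,.1792,.059],.923+np.pi/2))
E
```

```text
time_s: 7.42
tcp_pos: [0.5399, 0.1263, 0.0591]
tool_rot: [0.237, 0.972, -0.0, 0.0]
wrist_force: [-0.2, 0.1, -0.7]
gripper_width: 0.0173
gripper_force: 78.7
[0.53992404 0.12629716 0.05909365] [ 2.36540387e-01  9.71621655e-01 -6.85784197e-05  3.94224191e-06] [-0.17988218  0.1211118  -0.70362615]
((array([584.6, 195.9]), array([96.2, 76.1]), 17.63), np.float64(0.018484455013507203))
[0.5389 0.1257 1.0814] 0.2789478078539055 1573 (array([-0.06,  1.05,  0.01]), 'turn', np.float64(0.0), 'yaw_x now', np.float64(2.664)) (array([1.4 , 5.23, 0.01]), 'turn', np.float64(0.17), 'yaw_x now', np.float64(2.664))
```

View pics/w4.png

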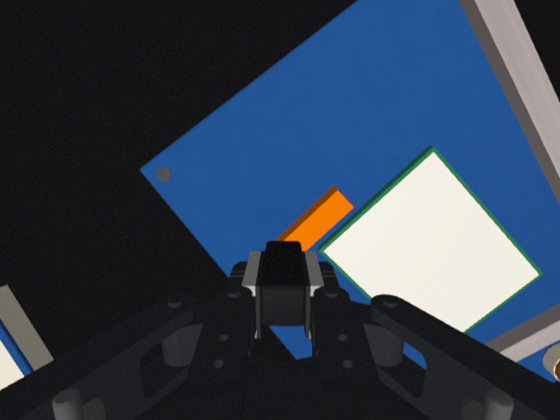

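```bash
python3 -m handwheel '[[[-0.05,0.4,0,0],[-0.05,0.7,0,0],[-0.05,0.9,0,0],[-0.05,1.05,0,0],[0.03,1.25,0,0.02],[0.12,1.5,0,0.04],[0.21,1.75,0,0.06],[0.3,2,0,0.08],[0.39,2.25,0,0.1],[0.48,2.5,0,0.12],[0.57,2.75,0,0.14],[0.64,3,0,0.16],[0.68,3.15,0,0.17],[0.68,3.15,0,0.17],[0.68,3.15,0,0.17]]]'
python3 - <<'E'
from pf import *
from m import *
s,p=snap("w5");print(s["tcp_pos"],s["tool_rot"],s["wrist_force"])
o,onp,W,_=analyse(p);print(o["plate"],np.deg2rad(o["plate"][0][2]))
print(to_rows(s,[.5515,.1792,.059],.923+np.pi/2))
E
```

```text
time_s: 9.35
tcp_pos: [0.5485, 0.1574, 0.059]
tool_rot: [0.318, 0.948, 0.0, 0.0]
wrist_force: [-0.8, 0.7, -0.8]
gripper_width: 0.0171
gripper_force: 78.7
[0.54852991 0.15736214 0.05903254] [3.18276347e-01 9.47997974e-01 2.15917802e-05 8.96990518e-05] [-0.75590147  0.680606   -0.81544226]
((array([597.5, 210.3]), array([96.2, 76.1]), 7.63), np.float64(0.018474915589375352)) 0.13316862192716733
(array([1.08, 1.92, 0.  ]), 'turn', np.float64(-0.0), 'yaw_x now', np.float64(2.494))
```

View pics/w5.png

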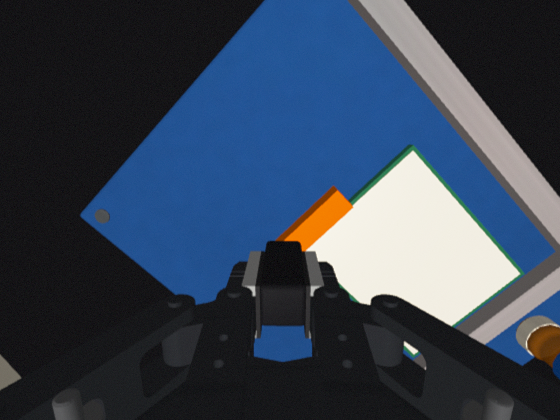

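Plate now sits squarely in the V, aligned with the board, with its edges parallel to both stops. It is about 6 mm short in x and 21 mm short in y.

```bash
cat > f.py <<'E'
from h import *
from rig import ctrl
F=[]
for i in range(1):
    s=ctrl.observe();f=s["wrist_force"];c,n=np.cos(.138),np.sin(.138)
    x,y=s["tcp_pos"][:2]
    print("t %.2f board F x %.2f y %.2f z %.2f Mz %.3f | left to go mm x %.2f y %.2f z %.4f"%(s["time_s"],c*f[0]+n*f[1],-n*f[0]+c*f[1],f[2],s["ft_torque"][2],570.9-(c*x+n*y)*1000,101.6-(-n*x+c*y)*1000,s["tcp_pos"][2]))
E
python3 f.py
python3 -m handwheel '[[[0.09,0.14,0,0],[0.18,0.28,0,0],[0.27,0.42,0,0],[0.36,0.56,0,0],[0.45,0.7,0,0],[0.54,0.84,0,0],[0.63,0.98,0,0],[0.72,1.12,0,0],[0.81,1.26,0,0],[0.9,1.4,0,0],[0.99,1.54,0,0],[1.05,1.64,0,0],[1.08,1.7,0,0],[1.08,1.7,0,0],[1.08,1.7,0,0]]]' >/dev/null; python3 f.py
python3 -m handwheel '[[[0,0,0,0]]]'>/dev/null; python3 f.py
python3 - <<'E'
from m import *
s,p=snap("w6");o,onp,W,_=analyse(p);print(o["plate"][0],np.deg2rad(o["plate"][0][2]))
E
python3 f.py
```

```text
t 9.40 board F x -0.59 y -0.35 z -0.27 Mz 0.055 | left to go mm x 5.94 y 21.27 z 0.0591
t 11.28 board F x -0.04 y 0.85 z -0.63 Mz 0.017 | left to go mm x 1.61 y 1.46 z 0.0590
t 11.40 board F x 0.33 y 0.03 z -0.40 Mz 0.012 | left to go mm x 1.59 y 1.50 z 0.0590
(array([600.2, 229.9]), array([96.2, 76.1]), 6.15) 0.10733774899765128
t 11.45 board F x 0.81 y -0.39 z -1.77 Mz -0.042 | left to go mm x 1.62 y 1.46 z 0.0590
```

```bash
cat > f.py <<'E'
from h import *
from rig import ctrl
F=[];X=[]
c,n=np.cos(.138),np.sin(.138)
for i in range(8):
    s=ctrl.observe();f=s["wrist_force"];x,y=s["tcp_pos"][:2]
    F.append([c*f[0]+n*f[1],-n*f[0]+c*f[1],f[2],s["ft_torque"][2]]);X.append([570.9-(c*x+n*y)*1000,101.6-(-n*x+c*y)*1000,s["tcp_pos"][2]*1000])
    ctrl.camera("wrist")
print("t %.2f"%s["time_s"],"F",np.mean(F,0).round(3),"sd",np.std(F,0).round(2),"to go",np.mean(X,0).round(2))
E
python3 f.py
python3 -m handwheel '[[[-0.01,0.05,0,0],[-0.02,0.1,0,0],[-0.035,0.148,0,0],[-0.035,0.148,0,0],[-0.035,0.148,0,0]]]' >/dev/null; python3 f.py
```

```text
t 11.80 F [-0.104 -0.241 -0.665 -0.011] sd [0.61 0.53 0.47 0.03] to go [ 1.61  1.48 59.02]
t 12.82 F [ 0.055 -0.14  -0.95   0.001] sd [0.55 0.49 0.47 0.02] to go [ 0.27  0.65 59.02]
```

```bash
python3 -m handwheel '[[[0.005,0.02,0,0],[0.01,0.04,0,0],[0.014,0.057,0,0],[0.014,0.057,0,0]]]' >/dev/null; python3 f.py
python3 - <<'E'
from m import *
s,p=snap("w7");o,onp,W,_=analyse(p);print(o["plate"][0],np.deg2rad(o["plate"][0][2]))
E
```

```text
t 13.72 F [-0.005 -0.225 -0.719 -0.001] sd [0.31 0.38 0.49 0.03] to go [3.000e-02 1.700e-01 5.901e+01]
(array([600.7, 231.4]), array([96.1, 76. ]), 7.28) 0.1270599695451872
```

```bash
python3 -m handwheel '[[[0.003,0.03,0,0],[0.007,0.05,0,0],[0.007,0.064,0,0],[0.007,0.064,0,0]]]' >/dev/null; python3 f.py
python3 -m handwheel '[[[0,0.02,0,0],[0,0.042,0,0],[0,0.042,0,0]]]' >/dev/null; python3 f.py
```

```text
t 14.68 F [ 0.033 -0.513 -0.813 -0.007] sd [0.39 0.31 0.29 0.02] to go [-0.4  -0.35 59.02]
t 15.45 F [-0.071 -0.236 -0.666  0.002] sd [0.56 0.4  0.39 0.03] to go [-0.66 -0.61 59.  ]
```

```bash
for i in 1; do python3 -m handwheel '[[[0,0.015,0,0],[0,0.03,0,0],[0,0.03,0,0]]]' >/dev/null; python3 f.py; done
python3 -m handwheel '[[[0,0.015,0,0],[0,0.03,0,0],[0,0.03,0,0]]]' >/dev/null; python3 f.py
python3 - <<'E'
from m import *
s,p=snap("w8");o,onp,W,_=analyse(p);print(o["plate"][0],np.deg2rad(o["plate"][0][2]))
E
```

```text
t 16.23 F [-0.652 -0.461 -0.701  0.022] sd [0.52 0.51 0.54 0.02] to go [-0.74 -0.74 58.98]
t 17.00 F [-1.215 -1.565 -0.351  0.033] sd [0.49 0.31 0.32 0.03] to go [-0.84 -0.8  58.96]
(array([601. , 232.6]), array([96.2, 76.1]), 7.91) 0.13805554383275148
```

Both stops are now in contact and the plate yaw equals the board yaw (0.138). Raising the press gently.

```bash
python3 -m handwheel '[[[0,0.01,0,0],[0,0.02,0,0],[0,0.03,0,0],[0,0.03,0,0]]]' >/dev/null; python3 f.py
```

```text
t 17.95 F [-2.519e+00 -3.316e+00  2.000e-03  4.700e-02] sd [0.3  0.54 0.64 0.02] to go [-0.89 -0.85 58.92]
```

```bash
python3 -m handwheel '[[[0,0,0,0],[0,0,0,0],[0,0,0,0],[0,0,0,0],[0,0,0,0]]]'>/dev/null; python3 f.py
```

```text
t 18.98 F [-3.268 -4.292  0.305  0.043] sd [0.43 0.41 0.23 0.03] to go [-0.9  -0.86 58.92]
```

```bash
python3 -m handwheel '[[[0,-0.05,0,0],[0,-0.1,0,0],[0,-0.3,0,0],[0,-0.7,0,0],[0,-1.3,0,0],[0,-2,0,0],[0,-3,0,0],[0,-4,0,0],[0,-4,-3,0],[0,-4,-8,0],[0,-4,-11,0],[0,-4,-11,0],[0,-4,-11,0]]]'
python3 - <<'E'
from pf import *
from m import *
s,p=snap("w9");o,onp,W,_=analyse(p);print(o["plate"][0],np.deg2rad(o["plate"][0][2]),s["wrist_force"])
x,y=o["plate"][0][0];c,n=np.cos(.138),np.sin(.138);print(c*x+n*y-676.6,-n*x+c*y-187.3)
q,f,k=fitV(p,s["tcp_pos"][0],s["tcp_pos"][1],.923,s["tcp_pos"][2]-.031);print(q.round(4),f,k)
# tray pose from w2 (white floor+rim)
t=load("w2.npz");Wt=world(t);px=t["pixels"].astype(int);r,g,b=[px[...,i] for i in range(3)]
q=(((r>200)&(b>180))|((b>90)&(r<70)))&(abs(Wt[...,1]+.14)<.13)&(abs(Wt[...,0]-.57)<.2)&(Wt[...,2]<.03)&(t["z_map"]>0)
l,lab,st,_=cv2.connectedComponentsWithStats(q.astype(np.uint8));q=lab==1+st[1:,4].argmax();print("tray",rect(Wt[q]))
print(s["tcp_pos"],to_rows(s,[.5358,-.1172,.165],2.7187))
E
```

```text
time_s: 20.65
tcp_pos: [0.5275, 0.1484, 0.1683]
tool_rot: [0.318, 0.948, -0.0, -0.001]
wrist_force: [-0.1, -0.0, -1.2]
gripper_width: 0.0166
gripper_force: 78.8
(array([600.8, 232.6]), array([96.1, 76. ]), 7.89) 0.13770647798235258 [-0.08826774 -0.01420003 -1.15464875]
-49.51472904734396 -39.55879737109936
[0.5267 0.148  0.9186] 0.2816789584735731 1565
tray (array([ 587.8, -146.8]), array([175.5, 232.5]), 81.28)
[0.52747738 0.1483692  0.1682957 ] (array([-16.69, -20.67,   0.34]), 'turn', np.float64(-0.225), 'yaw_x now', np.float64(2.494))
```

View pics/w9.png

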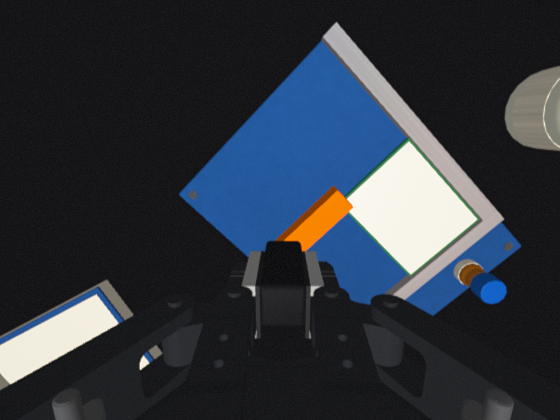

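The plate is flush against both stops and square. Now returning the pusher to its original spot.

```bash
python3 -m handwheel '[[[-16.7,-20.7,0,-0.22],[-16.7,-20.7,0,-0.22],[-16.7,-20.7,0,-0.22],[-16.7,-20.7,0,-0.22],[-16.7,-20.7,0,-0.22],[-16.7,-20.7,0,-0.22],[-16.7,-20.7,0,-0.22],[-16.7,-20.7,0,-0.22],[-16.7,-20.7,5,-0.22],[-16.7,-20.7,9,-0.22],[-16.7,-20.7,9,-0.22],[-16.7,-20.7,9,-0.22],[-16.7,-20.7,9,-0.22]]]'
python3 - <<'E'
from pf import *
s,p=snap("w10");print(s["tcp_pos"],to_rows(s,[.5358,-.1172,.0495],2.7187),s["wrist_force"])
print(fitV(p,s["tcp_pos"][0],s["tcp_pos"][1],1.147,s["tcp_pos"][2]-.031))
E
```

```text
time_s: 22.32
tcp_pos: [0.5381, -0.1171, 0.0807]
tool_rot: [0.212, 0.977, 0.0, 0.002]
wrist_force: [0.3, -0.1, -0.6]
gripper_width: 0.0169
gripper_force: 78.8
[ 0.53809573 -0.11705989  0.08072816] (array([ 0.21, -0.11,  3.12]), 'turn', np.float64(-0.004), 'yaw_x now', np.float64(2.714)) [ 0.31315897 -0.05386631 -0.60494761]
(array([ 0.53727387, -0.11758877,  1.14083811]), np.float64(0.2935980887605574), 1538)
```

```bash
python3 -m handwheel '[[[0,0,1.2,0],[0,0,2.2,0],[0,0,2.8,0],[0,0,3,0],[0,0,3.1,0],[0,0,3.1,0],[0,0,3.1,0]]]'; python3 f.py
```

```text
time_s: 23.25
tcp_pos: [0.5362, -0.1171, 0.049]
tool_rot: [0.212, 0.977, 0.0, -0.001]
wrist_force: [-3.2, 0.9, 11.3]
gripper_width: 0.0173
gripper_force: 80.8
t 23.60 F [-2.3960e+00  1.1620e+00  1.1428e+01  4.0000e-03] sd [0.64 0.43 0.18 0.02] to go [ 55.93 291.33  49.01]
```

```bash
python3 -m handwheel '[[[0,0,-0.03,0],[0,0,-0.03,0]]]' 
python3 -m handwheel '[[[0,0,0,0],[0,0,0,0],[0,0,0,0],[0,0,0,0],[0,0,0,0],[0,0,0,0],[0,0,0,0]]]' -1
python3 -m handwheel '[[[0,0,-2,0],[0,0,-5,0],[0,0,-10,0],[0,0,-16,0],[0,0,-20,0],[0,0,-20,0],[0,0,-20,0]]]'
python3 - <<'E'
from pf import *
s,p=snap("w11");print(fitV(p,.5362,-.117,1.147,.018))
from rig import ctrl
from m import *
W=world(p);px=p["pixels"].max(-1);z=W[...,2]
bt=(px<75)&(z>.058)&(z<.075)&(abs(W[...,0]-.53)<.05)&(abs(W[...,1]+.117)<.05);print("handle top",bt.sum(),rect(W[bt]),np.percentile(z[bt],[10,50,90]))
t=ctrl.camera("scene");o,_,_,_=analyse(t);print(o["plate"])
cv2.imwrite("pics/end.png",t["pixels"][:,:,::-1])
E
```

```text
time_s: 23.9
tcp_pos: [0.5362, -0.1171, 0.049]
tool_rot: [0.212, 0.977, 0.0, -0.001]
wrist_force: [-2.1, 1.7, 9.5]
gripper_width: 0.0174
gripper_force: 80.2
time_s: 24.78
tcp_pos: [0.5367, -0.1172, 0.0483]
tool_rot: [0.212, 0.977, -0.0, 0.0]
wrist_force: [0.6, -0.3, 0.6]
gripper_width: 0.0853
gripper_force: 0.0
time_s: 25.65
tcp_pos: [0.536, -0.1168, 0.2478]
tool_rot: [0.212, 0.977, 0.0, -0.001]
wrist_force: [-0.4, 0.3, 0.1]
gripper_width: 0.0855
gripper_force: 0.0
(array([ 0.53472743, -0.11835942,  1.14521395]), np.float64(0.5213571194870925), 543)
handle top 289 (array([ 534.4, -117.9]), array([15.8, 15.8]), 65.79) [0.06463848 0.06595825 0.0669252 ]
((array([551.7, 206.7]), array([217.1, 144.8]), 8.52), np.float64(0.019844817351752524))
```

View pics/end.png

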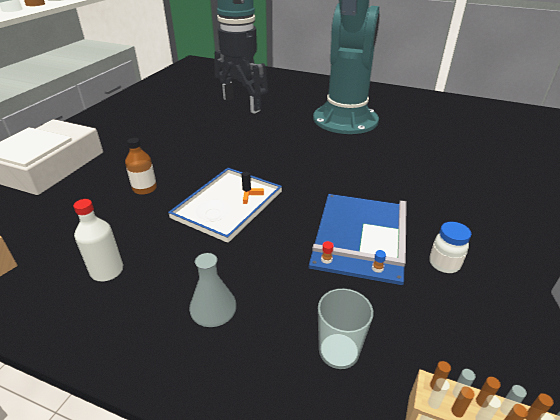

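The pusher stands upright in the tray at (246,187), the plate sits in the corner at (380,240), and nothing else has moved. I'm handing in.

```bash
python3 -c "
from rig import ctrl
print(ctrl.hand_in())"
```

```text
the job is handed in; nothing more can be done
None
```

Handed in, verdict not shown: the plate is square against both stops after about a second's press at 2.5–4 N on each, the pusher stands upright in the tray, and nothing else looks moved; the one doubt is that the press crept up to about 7.3 N (±0.3 N) against the 7.5 N limit before I backed off.

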